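# Close the sprung retaining arm on the solvent bottles

### The arm

A 7-joint arm with a two-finger parallel gripper is mounted at the origin on the work surface. World frame = base frame: x ahead of the robot, y to its left, z up, the work surface at z = 0. Lengths are in m, angles in rad, forces in N, time in s.
With the tool pointing down it reaches from about 0.425 to 0.875 m from the base axis. Payload 4.7 kg.
Tool frame: the origin (TCP) lies at the very end of the fingers, on their centre line; the grasp point (between the pads) lies 19 mm behind it; z points along the fingers, y is the line along which they close (so a half turn about z gives the same grasp; the last joint's range is limited). The gripper opens to 87 mm and grips with 3 to 60 N. Pads are 19 mm wide; open, the fingers measure 117 mm over their backs; the gripper's body (75 mm by 190 mm) begins 51 mm behind the grasp point.
Start: joints at [-1.242, 0.321, -0.07, 1.45, 0.023, 1.371, -0.057], TCP at [0.201, 0.618, 0.223] pointing down, gripper open.
Joint ranges: [-2.86, 2.86], [-0.3, 2.09], [-1.38, 1.24], [0.06, 2.45], [-1.56, 4.7], [0.09, 2.05], [-2.69, 2.69]. Speed limits (rad/s): [2.57, 2.57, 3.14, 3.14, 3.14, 3.14, 3.14].

### API

Orientations are given as a rotation vector (axis times angle).
In Python, from bench import ctrl, get_image, job gives the robot as it stands.
- The arm moves only by the shell command python3 -m crank 'ROWS' [FORCE]. ROWS is JSON, a list that holds one entry, the list of rows, each a list of 5 numbers: the shift along the tool's x, y, z in mm, then the turn about the tool's z in rad, then the closure, from -1 (fully open) to 1 (shut), so that 0 is half open. A call has 1 to 10 rows; each row shifts and turns the commanded pose from where the row before left it, along the tool's axes as they then stand; what a row does not reach is not made up. A row lasts 1/12 s, in which the tool goes at most 41.7 mm and 7.16 degrees, less where a joint would pass 70% of its speed; a pose out of reach is approached as far as the arm can. A call with a gripper value outside its range is refused whole. The fingers move at their own pace and stop on an object; FORCE is the grip in N (left out, the last holds). Time passes only in rows, so rows that do not move let the fingers close. It gives the time, the measured TCP pose, the force, the opening and the grip force at its end, in the units of the state.
- ctrl.get_state(): the state, without advancing time (a new reading comes with each control period).
- get_image(name): name is "side" or "top" or "wrist"; returns a dict with "pixels" (400x640x3 uint8, red, green, blue), "fx", "fy", "cx", "cy" (pixels), "T" (4x4, takes a point from camera to world coordinates); the wrist camera has in their place "T_tool_cam" (4x4, takes a point from camera to tool coordinates, whose origin is the TCP and whose axes are the flange's). Camera axes: x right, y down, z forward; pixel columns grow to the right and rows downward; lengths in m; the calibration is good to about 2 mm. A picture is of the moment at which its call begins: read the wrist's pose just before it. There is no depth.
- job.close_job(): hands the job in; it is judged then, once.
The state is a dict: "time": time; "joint_positions": joint angles; "qd": joint speeds; "joint_torque": joint torques, N m; "position": TCP position; "tool_rot": TCP orientation; "ft_force": force on the tool from outside, world axes, zero at the start; "torque": the same for the moment, N m; "grip_width": opening from 0.0 (shut) to 1.0 (fully open); "grip_force": force on a finger pad.
Only numpy, scipy, OpenCV 4.12 (cv2) and the standard library are available. Lean on these libraries where they do the work, as an engineer would, in place of code of your own. Each camera call takes 0.05 s, during which the arm holds its last target. There are 200 camera calls.

### The job

The square white bottle has toppled out of the bottle rack. Stand it upright on the cork coaster that marks its empty place in the rack and let go of it; then take the rack's sprung retaining arm by its upright post, swing it shut across the front of the bottles until it meets its stop, and finish while still holding it there with the gripper, because it springs open if let go. Leave the other bottle and the jar in the rack standing where they are.

Things in the scene. Friction and masses are not known exactly. Their poses are not given: they have to be found in the camera images.
- bottle: white square plastic bottle, about 120 g, lying on one side on the table in front of the rack at the start. Square body 40 x 40 mm and 68 mm tall with slightly rounded edges, then a neck and a round cap 30 mm across; 98 mm tall in all. Origin: centre of its base (foot); its z axis runs from the base to the cap (level at the start), x and y are square to its flat sides.
- coaster: round cork coaster, 64 mm across and 3 mm thick, fixed to the rack's floor in the one empty place of three. Origin: centre of its underside, so the bottle's base comes to stand 3 mm above it.
- rack: fixed open rack: a lane 260 mm long (its y) and 80 mm wide (its x), floor 12 mm above the table, low front lip and ends 26 mm high, back wall 55 mm high. Origin: on the table under the middle of the lane; x points from the open front to the back wall, away from the robot, y along the lane. The three places lie on its centre line at y = -80, 0 and +80 mm.
- round_bottle: round amber bottle, 40 mm across, 95 mm tall, standing in one of the rack's places; stays where it is. Origin: centre of its base, z up.
- jar: round glass jar, 44 mm across, 68 mm tall, standing in one of the rack's places; stays where it is. Origin: centre of its base, z up.
- gate (a joint): angle of the retaining arm about its upright pivot, rad: 0 = sprung open, pointing out of the rack's front towards the robot; 1.4 = shut against its stop, lying along the lane (rack +y) 50 mm in front of its centre line. It grows clockwise seen from above. The spring always pushes it open: 0.18 N m at 0, 0.67 N m at 1.4 (4 N at the post); let go, it flies open.
- post (a point): centre of the top of the round upright steel post on the retaining arm, 14 mm across, 160 mm from the pivot; it is to be gripped or pushed to swing the arm. The post stands clear above the arm from 73 mm to 150 mm above the table.
- pivot (a point): point on the arm's upright pivot axis, 70 mm above the table, at the rack's right-hand front (rack x -50, y -190 mm). Pivot hub 34 mm across, 76 mm high. The arm is a cage of two flat bars one above the other, 270 mm long from the pivot, 5 mm thick, between 39 and 73 mm above the table, so it passes over low things.
There are look-alikes about, which are no part of the job. Leave any green or pink look-alike of the bottle alone.

How it is judged:
By the outcome, as a careful person would: the job done as asked, in the order asked, and still so for the second after the job is handed in, while the arm keeps its last pose, push and grip.
It also fails if it takes over 61 s, if anything falls off the work surface, if the arm or the gripper's body presses on something with over 40 N, if the wrist force passes 120 N, or if a joint passes its speed limit or range.

## Working session

There is one attempt and no reset: what is moved stays moved. The work goes in short steps, Python scripts to look and compute and a shell command to move; the robot and the scene stay as the last step left them, time stands still between calls to the robot, and variables do not carry over. Pictures are saved under pics/ and viewed, at most 13 in all, crops included, and the job is handed in when it is done.

```bash
mkdir -p pics; ls
python3 - <<'E'
from bench import ctrl,get_image
import cv2,numpy as np
s=ctrl.get_state(); print(s['time'],s['position'],s['tool_rot'],s['grip_width'])
for n in('top','side'):
    d=get_image(n); cv2.imwrite(f'pics/{n}0.png',d['pixels'][...,::-1]); print(n,d['fx'],d['fy'],d['cx'],d['cy'],np.round(d['T'],4).tolist())
E
```

```text
pics
0.0 [0.20110987 0.61750166 0.22146342] [-4.92280147e-01 -3.10257593e+00  3.05507735e-03] 1.0007079536362533
top 379.0448473308335 379.0448473308335 322.74966192758393 199.16198106647275 [[-0.0231, -0.9903, 0.137, 0.3097], [-0.9997, 0.0233, -0.0004, 0.1066], [-0.0028, -0.1369, -0.9906, 0.945], [0.0, 0.0, 0.0, 1.0]]
side 457.10503777495376 457.10503777495376 319.8558589164231 194.30854513811713 [[0.8795, -0.3711, 0.298, 0.0586], [-0.4759, -0.6757, 0.563, -0.6132], [-0.0076, -0.637, -0.7708, 1.0914], [0.0, 0.0, 0.0, 1.0]]
```

View pics/top0.png

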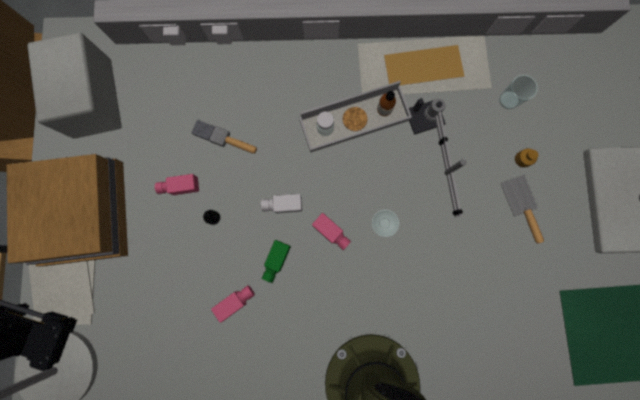

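View pics/side0.png

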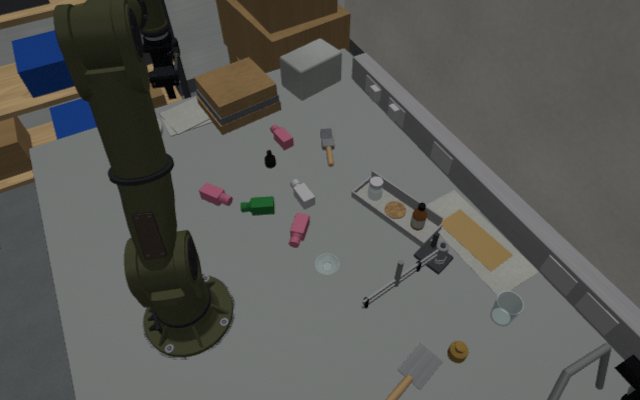

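The top view shows the white bottle at about (282,203) with its cap to the left at (265,204). The coaster is at (355,119), the amber bottle at (388,100), the jar at (325,123), the pivot hub near (436,106) and the post near (462,162). I'll measure these now.

```bash
cat > h.py <<'E'
import cv2,numpy as np
from bench import ctrl,get_image
from scipy.spatial.transform import Rotation as R
def grab(n):
    s=ctrl.get_state(); d=get_image(n)
    if n=='wrist':
        T=np.eye(4);T[:3,:3]=R.from_rotvec(s['tool_rot']).as_matrix();T[:3,3]=s['position'];d['T']=T@np.array(d['T_tool_cam'])
    d['T']=np.array(d['T']);return d
def onz(d,uv,z):
    uv=np.atleast_2d(uv).astype(float);r=np.c_[(uv[:,0]-d['cx'])/d['fx'],(uv[:,1]-d['cy'])/d['fy'],np.ones(len(uv))]@d['T'][:3,:3].T
    o=d['T'][:3,3];return o+r*((z-o[2])/r[:,2])[:,None]
def blob(m,box):
    u0,v0,u1,v1=box;k=np.zeros(m.shape,np.uint8);k[v0:v1,u0:u1]=m[v0:v1,u0:u1]
    c,_=cv2.findContours(k,cv2.RETR_EXTERNAL,cv2.CHAIN_APPROX_NONE);return max(c,key=cv2.contourArea)[:,0].astype(np.float32)
E
python3 - <<'E'
from h import *
d=grab('top');p=d['pixels'];hsv=cv2.cvtColor(p,cv2.COLOR_RGB2HSV);H,S,V=cv2.split(hsv)
np.set_printoptions(precision=4,suppress=True)
print('table V,S',np.median(V[220:240,270:300]),'bottle',V[203,285],S[203,285])
c=blob(((V>150)&(S<40)).astype(np.uint8)*255,(252,185,310,222))
print(cv2.contourArea(c),cv2.boundingRect(c))
w=onz(d,c,.03)[:,:2].astype(np.float32);print('bottle rect',cv2.minAreaRect(w*1000))
m=((H>5)&(H<22)&(S>90)&(V>70)).astype(np.uint8)*255
c=blob(m,(335,100,375,135));print('coaster px',cv2.fitEllipse(c));w=onz(d,c,.015)[:,:2].astype(np.float32);print(cv2.fitEllipse(w*1000))
big=lambda b,f:cv2.resize(p[b[1]:b[3],b[0]:b[2]],None,fx=f,fy=f,interpolation=cv2.INTER_CUBIC)
a=big((250,85,410,225),4);b=big((400,85,480,225),4)
cv2.imwrite('pics/crop1.png',cv2.resize(np.hstack([a,b])[...,::-1],(800,467)))
s=grab('side')['pixels'];cv2.imwrite('pics/crop2.png',cv2.resize(s[170:320,280:480],None,fx=4,fy=4,interpolation=cv2.INTER_CUBIC)[...,::-1])
E
```

```text
table V,S 119.0 bottle 161 3
329.0 (273, 195, 27, 15)
bottle rect ((431.38946533203125, 195.91122436523438), (63.32737731933594, 34.404869079589844), 89.16588592529297)
coaster px ((354.5525817871094, 118.50817108154297), (22.872695922851562, 23.393129348754883), 89.49988555908203)
((644.1753540039062, 20.351558685302734), (59.57316589355469, 60.795814514160156), 71.97850799560547)
```

View pics/crop1.png

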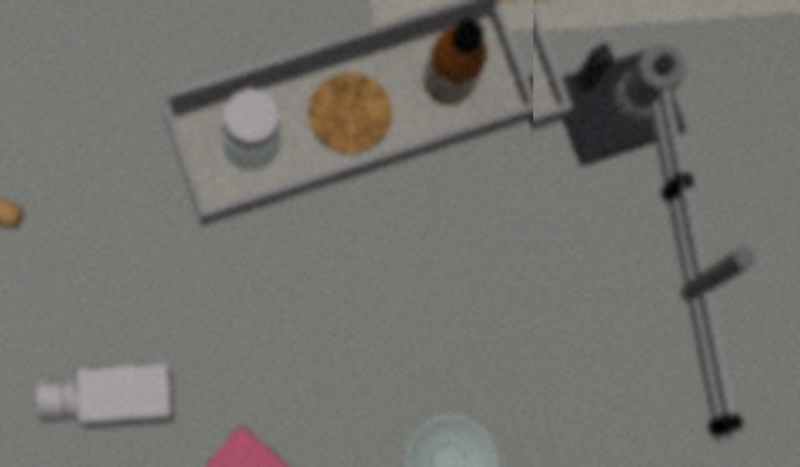

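View pics/crop2.png

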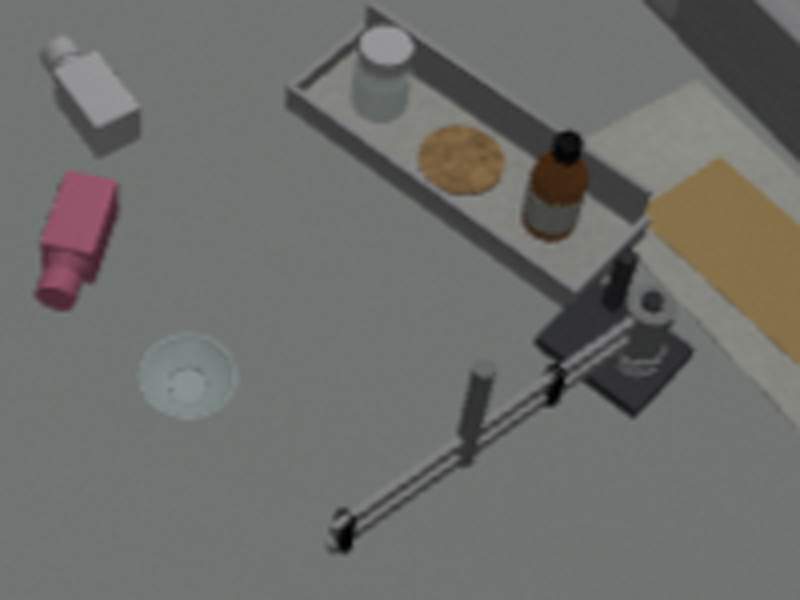

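The crops give these pixel positions:
- **Top view:** cap (267,204.7), body axis from (273.4,204.1) to (301,202.9), post top (463.6,162.1), hub (438.1,105.4).
- **Side view:** post top (400.8,262.3), hub (442.8,245.8).

I'll cross-check them against each other.

Run:
```python
from h import *
np.set_printoptions(precision=4,suppress=True)
t=grab('top');s=grab('side')
def P(n,a,z,b=None):
    print(n,'top',onz(t,a,z)[0], 'side',onz(s,b,z)[0] if b else '')
P('post',(463.6,162.1),.15,(400.75,262.25))
P('hub',(438.1,105.4),.076,(442.75,245.75))
P('coaster',(354.6,118.5),.015,(280+461/4,170+159/4))
P('amber cap',(390.1,96.1),.107,(280+568/4,170+145/4))
P('jar',(325,118.6),.08,(280+386/4,170+46/4))
P('cap',(266,204.9),.02,(280+60/4,170+55/4))
P('body0',(273.4,204.1),.04,(280+76/4,170+70/4));P('body1',(301,202.9),.04,(280+120/4,170+107/4))
a=onz(t,(310.9,150.4),.026)[0];b=onz(t,(411.1,118.6),.026)[0];P('bowl',(385,222),.03);print('front lip',a,b,np.linalg.norm(a-b))
v=(a-b)[:2];v/=np.linalg.norm(v);x=np.array([v[1],-v[0]]);print('rack y',v,'x',x,'yaw',np.arctan2(-v[0],v[1]))
c=np.array([.644,.020]);print('pivot pred',c-.05*x-.19*v)
piv=c-.05*x-.19*v
for g in(0,.35,.7,1.05,1.4):print(g,piv+.16*(-x*np.cos(g)+v*np.sin(g)))
```

```text
post top [ 0.4927 -0.1974  0.15  ] side [ 0.4913 -0.2023  0.15  ]
hub top [ 0.6499 -0.175   0.076 ] side [ 0.6509 -0.1815  0.076 ]
coaster top [0.6441 0.0202 0.015 ] side [0.6425 0.013  0.015 ]
amber cap top [ 0.663  -0.0553  0.107 ] side [ 0.6634 -0.0655  0.107 ]
jar top [0.6221 0.0965 0.08  ] side [0.6185 0.0884 0.08  ]
cap top [0.4266 0.2461 0.02  ] side [0.4254 0.2439 0.02  ]
body0 top [0.4256 0.2253 0.04  ] side [0.4225 0.2086 0.04  ]
body1 top [0.427  0.1588 0.04  ] side [0.4349 0.1606 0.04  ]
bowl top [ 0.377  -0.0428  0.03  ] side 
front lip [0.5601 0.133  0.026 ] [ 0.6364 -0.121   0.026 ] 0.2652215759105237
rack y [-0.2877  0.9577] x [0.9577 0.2877] yaw 0.291857698904051
pivot pred [ 0.6508 -0.1764]
0 [ 0.4975 -0.2224]
0.35 [ 0.4911 -0.1671]
0.7 [ 0.5039 -0.1128]
1.05 [ 0.5346 -0.0663]
1.4 [ 0.5794 -0.0332]
```

```bash
python3 -m crank '[[[0,0,0,0.125,-1],[0,0,0,0.125,-1],[0,0,0,0.125,-1],[0,0,0,0.125,-1],[0,0,0,0.125,-1],[0,0,0,0.125,-1],[0,0,0,0.125,-1],[0,0,0,0.125,-1],[0,0,0,0.125,-1],[0,0,0,0.125,-1]]]' 5
python3 -m crank '[[[-37,22,9,0,-1],[-37,22,9,0,-1],[-37,22,9,0,-1],[-34,22,9,0,-1],[-34,22,9,0,-1],[-34,22,9,0,-1],[-34,22,9,0,-1],[-34,22,9,0,-1],[-34,22,9,0,-1],[-34,22,9,0,-1]]]'
python3 -m crank '[[[-20,6,0,0,-1],[0,0,0,0,-1],[0,0,0,0,-1],[0,0,0,0,-1]]]'
python3 - <<'E'
from h import *
d=grab('wrist');cv2.imwrite('pics/w1.png',d['pixels'][...,::-1]);s=ctrl.get_state();print(s['position'],s['tool_rot'],s['joint_positions'],s['time'])
E
```

```text
time: 1.13
position: [0.2012, 0.618, 0.2225]
tool_rot: [2.221, 2.221, -0.0]
ft_force: [0.8, 0.4, -0.0]
grip_width: 1.0
grip_force: 0.0
time: 1.97
position: [0.4206, 0.2745, 0.1339]
tool_rot: [-2.214, -2.228, -0.002]
ft_force: [0.9, 1.1, 0.4]
grip_width: 1.004
grip_force: 0.0
time: 2.3
position: [0.4257, 0.2573, 0.1343]
tool_rot: [-2.213, -2.229, -0.001]
ft_force: [0.4, 0.9, 0.1]
grip_width: 0.999
grip_force: 0.0
[0.42542344 0.25781748 0.13424606] [-2.21189018e+00 -2.23021228e+00 -1.28214829e-03] [-0.95365295  0.05680424  0.36901157  1.9477566  -0.0232842   1.14025801
 -0.56722994] 2.35
```

View pics/w1.png

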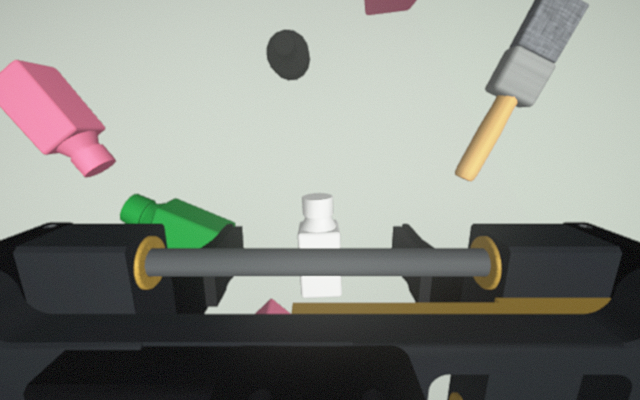

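The wrist view shows the cap spanning about (303–334, 194–220) and the body starting near v 232. I'll cast these pixels to world points.

Run:
```python
from h import *
np.set_printoptions(precision=4,suppress=True)
d=grab('wrist');p=d['pixels'];g=p.min(2).astype(int);S=cv2.cvtColor(p,cv2.COLOR_RGB2HSV)[...,1]
for v in list(range(190,246,4))+[285,291]:
    r=g[v,270:370].astype(int);e=np.diff(r);a,b=270+e[:50].argmax() if 0 else 270+np.abs(e[:50]).argmax(),320+np.abs(e[50:]).argmax()
    print(v,a,b,onz(d,[(a+1,v),(b+1,v)],.02)[:,:2].ravel())
print(onz(d,(318,208),.035), onz(d,(318,297),.04),d['T'][:3,3])
```

```text
190 275 339 [0.3853 0.2612 0.4462 0.2616]
194 308 326 [0.4167 0.2575 0.4339 0.2576]
198 301 328 [0.41   0.2535 0.4359 0.2537]
202 301 331 [0.41   0.2495 0.4389 0.2497]
206 301 332 [0.41   0.2455 0.4399 0.2457]
210 302 331 [0.4109 0.2415 0.439  0.2417]
214 302 332 [0.4109 0.2374 0.4401 0.2376]
218 304 330 [0.4128 0.2333 0.4382 0.2335]
222 299 333 [0.4079 0.2292 0.4412 0.2294]
226 298 335 [0.4069 0.225  0.4433 0.2253]
230 298 332 [0.4069 0.2208 0.4404 0.2211]
234 299 339 [0.4078 0.2166 0.4474 0.2169]
238 298 339 [0.4068 0.2124 0.4476 0.2127]
242 298 339 [0.4068 0.2081 0.4477 0.2084]
285 301 341 [0.4095 0.1602 0.4511 0.1605]
291 301 341 [0.4095 0.1532 0.4513 0.1535]
[[0.4254 0.2481 0.035 ]] [[0.4261 0.1592 0.04  ]] [0.4241 0.3255 0.2959]
```

```bash
python3 -m crank '[[[-11,0,24,0,-1],[0,0,35,0,-1],[0,0,35,0,-1],[0,0,20,0,-1],[0,0,10,0,-0.2],[0,0,0,0,0],[0,0,0,0,1],[0,0,0,0,1],[0,0,0,0,1],[0,0,0,0,1]]]' 5
python3 -m crank '[[[0,0,0,0,1],[0,0,0,0,1],[0,0,0,0,1],[0,0,0,0,1]]]'
```

```text
time: 3.23
position: [0.427, 0.2461, 0.0114]
tool_rot: [2.214, 2.228, 0.005]
ft_force: [1.0, 0.0, 0.9]
grip_width: 0.633
grip_force: 0.0
time: 3.57
position: [0.4262, 0.2453, 0.0102]
tool_rot: [-2.215, -2.228, -0.001]
ft_force: [-1.1, 0.5, 0.7]
grip_width: 0.347
grip_force: 5.0
```

```bash
python3 -m crank '[[[-4,0,-14,0,1],[-6,0,-13,0,1],[-8,0,-12,0,1],[-10,0,-10,0,1],[-11,0,-9,0,1],[-12,0,-7,0,1],[-13,0,-5,0,1],[-14,0,-3,0,1],[-14,0,-1,0,1],[-12,0,-1,0,1]]]' 4
python3 -m crank '[[[0,0,-5,0,1],[0,0,-15,0,1],[0,0,-15,0,1],[0,0,-15,0,1],[0,0,0,0,1],[0,0,0,0,1]]]' 4
python3 - <<'E'
from h import *
d=grab('side');p=d['pixels'];q=grab('wrist')['pixels']
a=cv2.resize(p[100:260,200:400],(800,640))[:560];
cv2.imwrite('pics/l1.png',np.hstack([cv2.resize(p[100:260,200:400],(400,320)),cv2.resize(q,(400,320))])[...,::-1])
E
```

```text
time: 4.4
position: [0.4264, 0.1392, 0.0848]
tool_rot: [-2.216, -2.227, 0.001]
ft_force: [0.3, -0.2, -0.3]
grip_width: 0.343
grip_force: 4.0
time: 4.9
position: [0.4271, 0.1418, 0.1354]
tool_rot: [2.214, 2.229, 0.003]
ft_force: [-0.5, 0.1, -1.5]
grip_width: 0.346
grip_force: 4.0
```

View pics/l1.png

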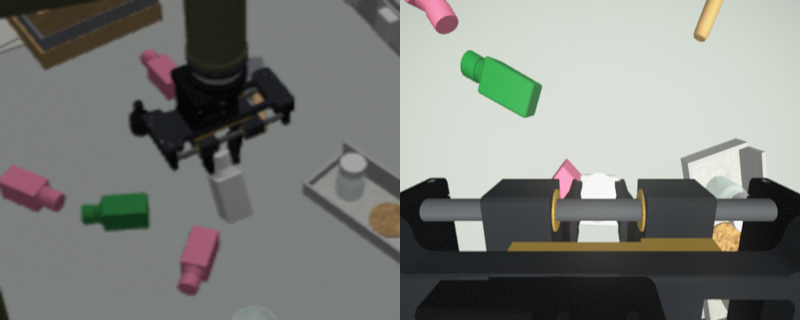

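The bottle hangs from the pads, but its foot still leans about 20° towards −y. I'll drop to the lowest grip and rock it gently so it hangs plumb.

```bash
python3 -m crank '[[[0,0,0,0,1],[12,0,0,0,1],[12,0,0,0,1],[-12,0,0,0,1],[-12,0,0,0,1],[12,0,0,0,1],[-12,0,0,0,1],[0,0,0,0,1],[0,0,0,0,1],[0,0,0,0,1]]]' 3
cat > lean.py <<'E'
from h import *
s=ctrl.get_state()['position'];d=grab('side');Ti=np.linalg.inv(d['T'])
p=d['pixels'];hsv=cv2.cvtColor(p,cv2.COLOR_RGB2HSV)
def pj(w):
    c=Ti@np.r_[w,1];return np.array([c[0]/c[2]*d['fx']+d['cx'],c[1]/c[2]*d['fy']+d['cy']])
piv=np.array(s)+[0,0,.009]
q=pj(piv);f=pj(piv-[0,0,.087]);print('pivot px',q,'plumb foot px',f,'foot 20mm to -y',pj(piv-[0,.02,.085]))
u,v=(q+f)/2;u,v=int(u),int(v)
m=((hsv[...,2]>125)&(hsv[...,1]<40)).astype(np.uint8)*255
m=cv2.morphologyEx(m,cv2.MORPH_OPEN,np.ones((2,2)))
c=blob(m,(u-30,v-25,u+30,v+45));print('blob',cv2.boundingRect(c),cv2.minAreaRect(c))
E
python3 lean.py; python3 -c "
from h import *
p=grab('side')['pixels'];cv2.imwrite('pics/l2.png',cv2.resize(p[130:230,260:360],(600,600),interpolation=cv2.INTER_CUBIC)[...,::-1])"
```

```text
time: 5.83
position: [0.4267, 0.1411, 0.135]
tool_rot: [-2.215, -2.227, -0.0]
ft_force: [0.1, 0.3, -1.1]
grip_width: 0.343
grip_force: 3.0
pivot px [309.72251877 178.84419703] plumb foot px [310.45948908 198.64325802] foot 20mm to -y [313.66114143 202.92684469]
blob (280, 163, 60, 70) ((309.5, 197.5), (69.0, 59.0), 90.0)
```

View pics/l2.png

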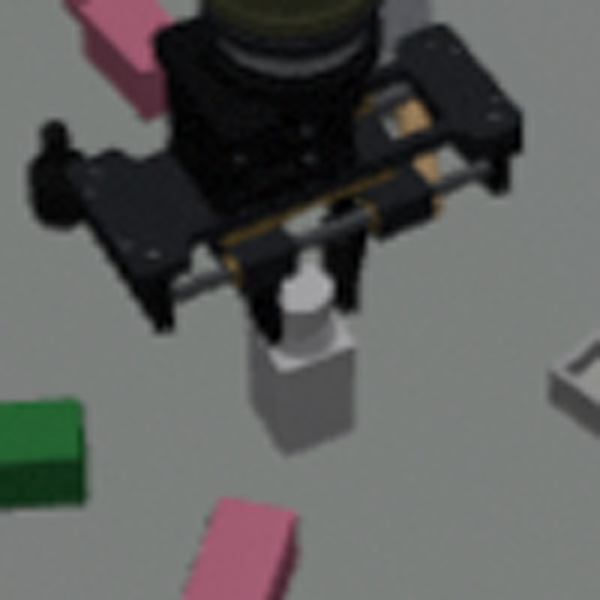

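The bottle now hangs plumb, with the cap at (308,295) over the body in the crop. I'll firm up the grip slightly, line up with the rack and move in front of the coaster.

```bash
python3 -m crank '[[[0,0,-4,-0.09,1],[0,0,-4,-0.09,1],[0,0,-4,-0.09,1],[-15,2,-4,0,1],[-25,4,-4,0,1],[-30,5,0,0,1],[-30,5,0,0,1],[-30,5,0,0,1],[-28,4,0,0,1],[-17,2,0,0,1]]]' 6
python3 -m crank '[[[0,0,0,0,1],[0,0,0,0,1],[0,0,0,0,1]]]'
cat > w.py <<'E'
from h import *
np.set_printoptions(precision=4,suppress=True)
d=grab('wrist');p=d['pixels'];H,S,V=cv2.split(cv2.cvtColor(p,cv2.COLOR_RGB2HSV))
for n in('wrist','top'):
    d=grab(n);p=d['pixels'];H,S,V=cv2.split(cv2.cvtColor(p,cv2.COLOR_RGB2HSV))
    m=((H>5)&(H<22)&(S>90)&(V>70)).astype(np.uint8)*255
    k,_=cv2.findContours(m,cv2.RETR_EXTERNAL,cv2.CHAIN_APPROX_NONE)
    for c in k:
        if cv2.contourArea(c)>150:
            w=onz(d,c[:,0],.015)[:,:2].astype(np.float32)*1000;print(n,cv2.boundingRect(c),cv2.minEnclosingCircle(w))
s=ctrl.get_state();print(s['position'],s['tool_rot'],s['time'])
E
python3 w.py;python3 -c "
from h import *
cv2.imwrite('pics/w2.png',grab('wrist')['pixels'][...,::-1])"
```

```text
time: 6.77
position: [0.5014, -0.023, 0.1553]
tool_rot: [1.897, 2.502, -0.0]
ft_force: [-0.1, -0.2, -1.5]
grip_width: 0.341
grip_force: 6.0
time: 7.02
position: [0.5, -0.0186, 0.1547]
tool_rot: [-1.893, -2.506, -0.0]
ft_force: [0.5, -0.2, -1.1]
grip_width: 0.341
grip_force: 6.0
wrist (481, 374, 47, 26) ((793.8550415039062, -200.07989501953125), 32.099605560302734)
wrist (172, 293, 374, 22) ((580.3632202148438, -138.43125915527344), 215.09681701660156)
wrist (379, 237, 14, 53) ((595.4318237304688, -80.35819244384766), 32.156036376953125)
wrist (242, 236, 14, 54) ((449.2803649902344, -121.50875854492188), 32.666259765625)
wrist (429, 163, 61, 58) ((642.0925903320312, 17.7208194732666), 31.56432342529297)
top (524, 210, 20, 33) ((360.02984619140625, -408.1158447265625), 41.25224304199219)
top (515, 148, 23, 19) ((533.1361083984375, -407.861328125), 30.156400680541992)
top (225, 136, 31, 17) ((582.7239379882812, 311.7800598144531), 41.5079345703125)
top (0, 136, 101, 127) ((465.1547546386719, 786.46337890625), 197.4285888671875)
top (343, 108, 18, 23) ((643.48388671875, 20.853525161743164), 30.570844650268555)
[ 0.5001 -0.0183  0.1549] [-1.8914 -2.5078 -0.0006] 7.1667
```

View pics/w2.png

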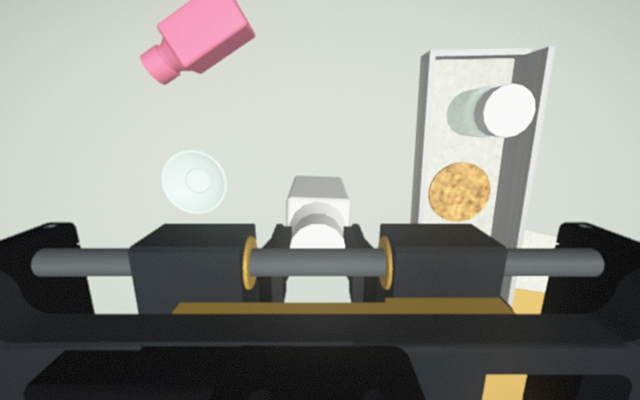

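The wrist view shows the coaster at (459,192), which casts to (0.642, 0.018). Its fitted radius of 31.6 mm agrees with the given 32 mm. I'll move over it and lower.

```bash
python3 -m crank '[[[-1,20,0,0,1],[-1,30,0,0,1],[-1,30,0,0,1],[-1,30,0,0,1],[0,22,0,0,1],[0,14,0,0,1],[0,0,10,0,1],[0,0,12,0,1],[0,0,12,0,1],[0,0,8,0,1]]]'
python3 -m crank '[[[0,0,5,0,1],[0,0,4,0,1],[0,0,0,0,1],[0,0,0,0,1]]]'
python3 w.py | tail -1
```

```text
time: 8.05
position: [0.6396, 0.0159, 0.1105]
tool_rot: [-1.894, -2.503, 0.003]
ft_force: [-0.5, -0.8, -1.6]
grip_width: 0.343
grip_force: 6.0
time: 8.38
position: [0.6419, 0.0161, 0.1042]
tool_rot: [1.895, 2.506, 0.001]
ft_force: [-0.0, -0.4, -1.1]
grip_width: 0.34
grip_force: 6.0
[0.6424 0.0162 0.1047] [1.8942 2.5052 0.0017] 8.5333
```

```bash
python3 -m crank '[[[1,0,4,0,1],[0,0,3,0,1],[0,0,0,0,1],[0,0,0,0,1]]]'
python3 -m crank '[[[0,0,3,0,1],[0,0,0,0,1],[0,0,0,0,1]]]'
python3 -m crank '[[[0,0,2,0,1],[0,0,0,0,1],[0,0,0,0,1]]]'
```

```text
time: 8.87
position: [0.6415, 0.0172, 0.0968]
tool_rot: [-1.894, -2.506, 0.0]
ft_force: [0.3, -0.3, -1.5]
grip_width: 0.344
grip_force: 6.0
time: 9.12
position: [0.6421, 0.0174, 0.0949]
tool_rot: [1.894, 2.506, 0.002]
ft_force: [-1.7, 0.7, 3.9]
grip_width: 0.344
grip_force: 6.0
time: 9.37
position: [0.6421, 0.0174, 0.0931]
tool_rot: [1.894, 2.506, 0.002]
ft_force: [-3.1, 0.8, 6.2]
grip_width: 0.344
grip_force: 6.0
```

```bash
python3 -m crank '[[[0,0,-1,0,0.25],[0,0,0,0,0.2],[0,0,0,0,0.1],[0,0,0,0,0],[0,0,0,0,-0.1],[0,0,0,0,-0.1],[0,0,0,0,-0.1],[0,0,0,0,-0.1]]]'
python3 -m crank '[[[0,0,-10,0,-0.1],[0,0,-20,0,-0.1],[0,0,-30,0,-0.1],[0,0,-35,0,-0.1],[0,0,-35,0,-0.1],[0,0,0,0,-0.1],[0,0,0,0,-0.1],[0,0,0,0,-0.1]]]'
python3 - <<'E'
from h import *
p=grab('side')['pixels'];q=grab('wrist')['pixels']
cv2.imwrite('pics/s3.png',np.hstack([cv2.resize(p[165:325,340:500],(400,400)),cv2.resize(q,(400,400))])[...,::-1])
E
```

```text
time: 10.03
position: [0.6416, 0.0171, 0.0929]
tool_rot: [-1.895, -2.506, 0.0]
ft_force: [0.0, -0.2, 0.4]
grip_width: 0.549
grip_force: 0.0
time: 10.7
position: [0.6415, 0.0172, 0.2231]
tool_rot: [-1.895, -2.506, -0.001]
ft_force: [-1.0, 0.2, -0.2]
grip_width: 0.549
grip_force: 0.0
```

View pics/s3.png

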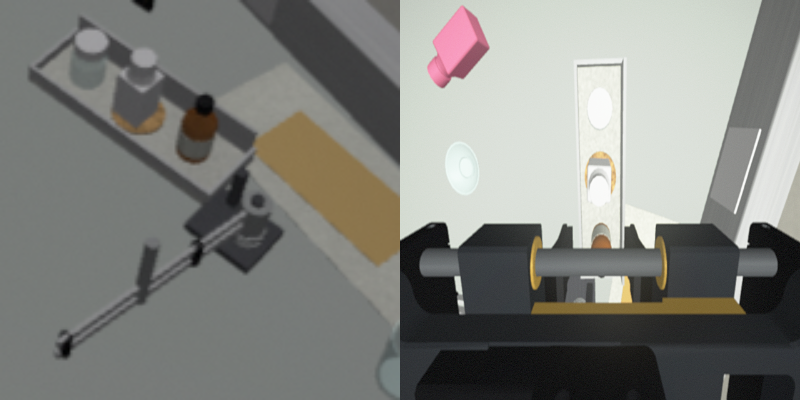

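The bottle stands upright on the coaster, with the jar and amber bottle untouched. Next I'll hover beside the post to refine its position.

```bash
python3 -m crank '[[[-15,-12,0,0,-1],[-25,-21,0,0,-1],[-28,-24,0,0,-1],[-28,-24,0,0,-1],[-28,-24,0,0,-1],[-28,-24,0,0,-1],[-28,-24,0,0,-1],[-25,-22,0,0,-1],[-20,-18,0,0,-1],[-12,-11,0,0,-1]]]'
python3 -m crank '[[[0,0,0,0,-1],[0,0,0,0,-1],[0,0,0,0,-1]]]'
python3 -c "
from h import *
cv2.imwrite('pics/w4.png',grab('wrist')['pixels'][...,::-1])"; python3 w.py|tail -1
```

```text
time: 11.63
position: [0.5062, -0.2708, 0.2221]
tool_rot: [-1.901, -2.5, 0.003]
ft_force: [0.5, -0.8, 0.5]
grip_width: 0.995
grip_force: 0.0
time: 11.88
position: [0.5102, -0.2651, 0.2222]
tool_rot: [-1.892, -2.506, -0.001]
ft_force: [-0.2, 0.6, -0.7]
grip_width: 1.001
grip_force: 0.0
[ 0.5107 -0.265   0.2227] [-1.8911 -2.508  -0.0001] 12.0833
```

View pics/w4.png

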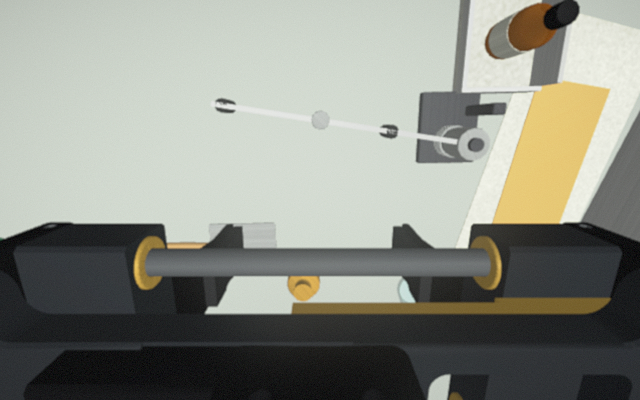

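The post top is at (320,120) and the hub top at (472,144).

Run:
```python
from h import *
np.set_printoptions(precision=4,suppress=True)
d=grab('wrist');s=ctrl.get_state();M=R.from_rotvec(s['tool_rot']).as_matrix()
post=onz(d,(320,120),.15)[0];hub=onz(d,(472,144),.076)[0]
print(post,hub,np.linalg.norm((post-hub)[:2]))
print('to post in tool mm',1000*M.T@(post-s['position']))
c=np.array([.642,.0177])
for yaw in(.26,.275,.29):
    x=np.array([np.cos(yaw),np.sin(yaw)]);v=np.array([-x[1],x[0]]);pv=c-.05*x-.19*v
    e=post[:2]-pv;print(yaw,'pivot',pv,'r',np.linalg.norm(e),'gate',np.arctan2(e@v,-e@x))
    for g in(.1,.35,.7,1.05,1.4):print('  ',g,pv+.16*(-x*np.cos(g)+v*np.sin(g)))
# rack lip line
```

```text
[ 0.4929 -0.1991  0.15  ] [ 0.6494 -0.1789  0.076 ] 0.15783253396348196
to post in tool mm [68.4969  1.2011 72.7675]
0.26 pivot [ 0.6425 -0.1788] r 0.15101922789025882 gate 0.12509451317835718
   0.1 [ 0.4846 -0.2043]
   0.35 [ 0.4832 -0.1644]
   0.7 [ 0.4978 -0.1106]
   1.05 [ 0.5299 -0.0651]
   1.4 [ 0.5757 -0.0334]
0.275 pivot [ 0.6455 -0.1787] r 0.15394377511350985 gate 0.14247606807218818
   0.1 [ 0.4879 -0.2066]
   0.35 [ 0.4859 -0.1667]
   0.7 [ 0.4997 -0.1128]
   1.05 [ 0.5312 -0.0668]
   1.4 [ 0.5765 -0.0344]
0.29 pivot [ 0.6484 -0.1787] r 0.15687413401837574 gate 0.1594888091030908
   0.1 [ 0.4913 -0.2089]
   0.35 [ 0.4887 -0.1691]
   0.7 [ 0.5017 -0.1149]
   1.05 [ 0.5324 -0.0684]
   1.4 [ 0.5773 -0.0354]
```

```bash
python3 -m crank '[[[20,0,0,0,-1],[28,1,0,0,-1],[20.5,0,0,0,-1],[0,0,20,0,-1],[0,0,35,0,-1],[0,0,35,0,-1],[0,0,26,0,-1],[0,0,12,0,-0.5],[0,0,0,0,0],[0,0,0,0,1]]]' 30
python3 -m crank '[[[0,0,0,0,1],[0,0,0,0,1],[0,0,0,0,1],[0,0,0,0,1],[0,0,0,0,1],[0,0,0,0,1],[0,0,0,0,1]]]'
```

```text
time: 12.97
position: [0.4926, -0.2004, 0.0954]
tool_rot: [1.894, 2.506, -0.001]
ft_force: [-0.2, 0.5, 0.9]
grip_width: 0.849
grip_force: 0.0
time: 13.55
position: [0.4923, -0.2003, 0.0951]
tool_rot: [1.895, 2.506, 0.0]
ft_force: [0.0, 0.2, -0.3]
grip_width: 0.327
grip_force: 0.0
```

```bash
python3 -m crank '[[[0,0,0,0,1],[0,0,0,0,1],[0,0,0,0,1],[0,0,0,0,1],[0,0,0,0,1]]]'
python3 -m crank '[[[4,1,0,0,1],[6,1,0,0,1],[9.4,2.1,0,0,1],[9.4,3,0,0,1],[9.3,3.4,0,0,1],[9,4.2,0,0,1],[8.7,4.6,0,0,1],[0,0,0,0,1],[0,0,0,0,1]]]'
```

```text
time: 13.97
position: [0.4938, -0.1999, 0.0951]
tool_rot: [1.892, 2.505, 0.002]
ft_force: [5.1, 0.5, -3.2]
grip_width: 0.157
grip_force: 30.0
time: 14.72
position: [0.4958, -0.1417, 0.095]
tool_rot: [1.893, 2.506, -0.001]
ft_force: [2.3, -3.3, -1.5]
grip_width: 0.152
grip_force: 30.0
```

```bash
python3 -m crank '[[[5,3,0,0,1],[11.6,7.9,0,0,1],[8,6,0,0,1],[7,6.9,0,0,1],[7,7,0,0,1],[6.3,7.5,0,0,1],[6,7.9,0,0,1],[5.4,8.2,0,0,1],[4.9,8.7,0,0,1],[4.5,8.9,0,0,1]]]'
python3 -m crank '[[[3.8,9.2,0,0,1],[3.4,9.3,0,0,1],[2,7,0,0,1],[0,0,0,0,1],[0,0,0,0,1]]]' 40
```

```text
time: 15.55
position: [0.5439, -0.0551, 0.0947]
tool_rot: [-1.888, -2.499, 0.001]
ft_force: [-9.5, 2.6, 8.4]
grip_width: 0.154
grip_force: 30.0
time: 15.97
position: [0.5665, -0.0381, 0.0945]
tool_rot: [-1.886, -2.501, -0.001]
ft_force: [-8.6, 4.8, 7.0]
grip_width: 0.15
grip_force: 40.0
```

```bash
python3 -m crank '[[[2.5,5,0,0,1],[1.5,4,0,0,1],[0,0,0,0,1],[0,0,0,0,1]]]'
python3 -m crank '[[[0.7,3.5,0,0,1],[0,0,0,0,1],[0,0,0,0,1]]]'
python3 -m crank '[[[0.5,3,0,0,1],[0,0,0,0,1],[0,0,0,0,1]]]'
```

```text
time: 16.3
position: [0.5741, -0.0334, 0.0945]
tool_rot: [-1.888, -2.501, 0.001]
ft_force: [-6.9, 1.5, 6.0]
grip_width: 0.15
grip_force: 40.0
time: 16.55
position: [0.5772, -0.0319, 0.0945]
tool_rot: [-1.889, -2.501, 0.001]
ft_force: [-7.3, 2.9, 6.0]
grip_width: 0.157
grip_force: 40.0
time: 16.8
position: [0.58, -0.0305, 0.0944]
tool_rot: [-1.888, -2.501, 0.001]
ft_force: [-7.7, 3.3, 4.3]
grip_width: 0.154
grip_force: 40.0
```

```bash
for i in 1; do python3 -m crank '[[[0.3,2.5,0,0,1],[0,0,0,0,1],[0,0,0,0,1]]]'; done
python3 -m crank '[[[0.3,2.5,0,0,1],[0,0,0,0,1],[0,0,0,0,1]]]'
```

```text
time: 17.05
position: [0.5823, -0.0292, 0.0944]
tool_rot: [-1.888, -2.501, 0.0]
ft_force: [-7.8, 2.1, 5.0]
grip_width: 0.148
grip_force: 40.0
time: 17.3
position: [0.5847, -0.028, 0.0944]
tool_rot: [-1.888, -2.501, -0.0]
ft_force: [-8.0, 3.7, 6.2]
grip_width: 0.15
grip_force: 40.0
```

Run:
```python
from h import *
p=grab('side')['pixels'];q=grab('top')['pixels']
cv2.imwrite('pics/g1.png',np.hstack([cv2.resize(p[160:300,340:480],(400,400),interpolation=cv2.INTER_CUBIC),cv2.resize(q[60:200,310:450],(400,400),interpolation=cv2.INTER_CUBIC)])[...,::-1])
```

```text
(no output)
```

View pics/g1.png

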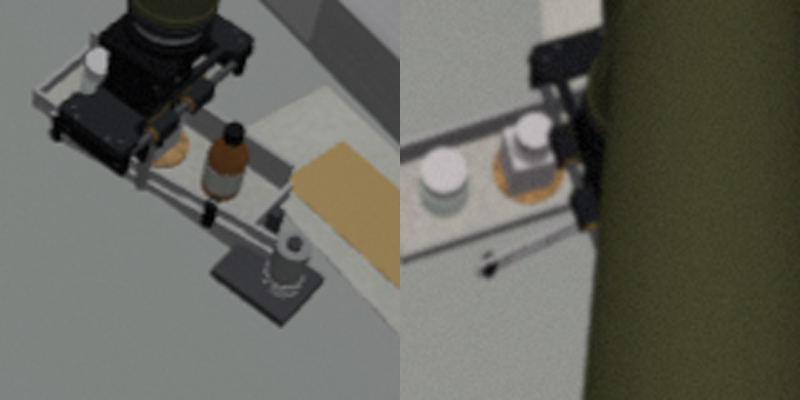

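The arm still isn't parallel to the lane, because its open position was already about 0.17 rad off square. It has roughly 18 mm left to the stop, so I'll continue gently.

```bash
python3 -m crank '[[[0.5,4,0,0,1],[0.3,4,0,0,1],[0,0,0,0,1],[0,0,0,0,1]]]'
python3 -m crank '[[[0.2,3,0,0,1],[0.1,2,0,0,1],[0,0,0,0,1],[0,0,0,0,1]]]'
python3 -m crank '[[[0,2,0,0,1],[0,0,0,0,1],[0,0,0,0,1]]]'
```

```text
time: 17.73
position: [0.5921, -0.025, 0.0944]
tool_rot: [-1.888, -2.501, 0.0]
ft_force: [-8.8, 3.6, 5.1]
grip_width: 0.149
grip_force: 40.0
time: 18.07
position: [0.5968, -0.023, 0.0944]
tool_rot: [-1.887, -2.501, -0.0]
ft_force: [-7.6, 3.3, 5.1]
grip_width: 0.151
grip_force: 40.0
time: 18.32
position: [0.5988, -0.0225, 0.0944]
tool_rot: [-1.887, -2.501, -0.001]
ft_force: [-8.2, 4.1, 5.2]
grip_width: 0.155
grip_force: 40.0
```

```bash
python3 -m crank '[[[0,2,0,0,1],[0,0,0,0,1],[0,0,0,0,1]]]'
python3 -m crank '[[[0,2,0,0,1],[0,0,0,0,1],[0,0,0,0,1]]]'
python3 -m crank '[[[0,1.5,0,0,1],[0,0,0,0,1],[0,0,0,0,1]]]'
```

```text
time: 18.57
position: [0.6007, -0.0219, 0.0944]
tool_rot: [-1.887, -2.501, -0.001]
ft_force: [-7.3, 3.4, 4.7]
grip_width: 0.155
grip_force: 40.0
time: 18.82
position: [0.6027, -0.0213, 0.0944]
tool_rot: [-1.887, -2.501, -0.001]
ft_force: [-7.4, 4.5, 5.4]
grip_width: 0.15
grip_force: 40.0
time: 19.07
position: [0.604, -0.021, 0.0944]
tool_rot: [-1.887, -2.501, -0.0]
ft_force: [-6.5, 4.3, 5.2]
grip_width: 0.156
grip_force: 40.0
```

```bash
python3 -m crank '[[[0,1.5,0,0,1],[0,0,0,0,1],[0,0,0,0,1]]]'
python3 -c "
from h import *
p=grab('side')['pixels'];q=grab('top')['pixels']
cv2.imwrite('pics/g2.png',np.hstack([cv2.resize(p[160:300,340:480],(400,400),interpolation=cv2.INTER_CUBIC),cv2.resize(q[60:200,310:450],(400,400),interpolation=cv2.INTER_CUBIC)])[...,::-1])"
```

```text
time: 19.32
position: [0.6044, -0.0208, 0.0943]
tool_rot: [-1.887, -2.499, 0.002]
ft_force: [-11.5, 4.0, 8.2]
grip_width: 0.151
grip_force: 40.0
```

View pics/g2.png

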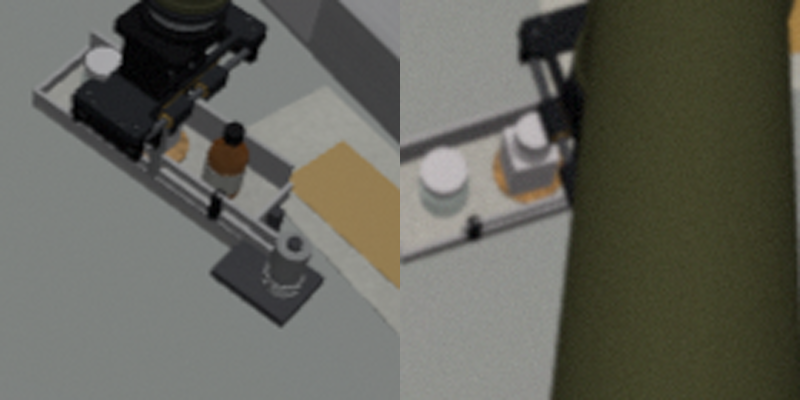

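The arm now lies along the lane. The last 1.5 mm command moved it only 0.4 mm while the force rose, so it has met the stop, and the bottle's image hasn't shifted. I'll press slightly more to confirm.

```bash
python3 -m crank '[[[0,1,0,0,1],[0,0,0,0,1],[0,0,0,0,1],[0,0,0,0,1],[0,0,0,0,1],[0,0,0,0,1]]]'
python3 - <<'E'
from h import *
q=grab('top')['pixels'];H,S,V=cv2.split(cv2.cvtColor(q,cv2.COLOR_RGB2HSV));print(ctrl.get_state()['position'],V[105:112,350:362:3])
E
```

```text
time: 19.92
position: [0.6047, -0.0207, 0.0943]
tool_rot: [-1.886, -2.498, 0.003]
ft_force: [-13.1, 3.0, 9.2]
grip_width: 0.149
grip_force: 40.0
[ 0.60472845 -0.02074381  0.09432348] [[175 190 187 148]
 [166 187 191 169]
 [142 190 189 176]
 [128 187 188 185]
 [121 173 189 182]
 [115 140 179 173]
 [122  98 149 134]]
```

```bash
python3 -c "
from bench import job
print(job.close_job())"
```

```text
the job is handed in; nothing more can be done
None
```

I stood the bottle upright on its coaster and let go of it, then swung the retaining arm shut and handed the job in at about 20 s with the gripper still holding it against its stop; the jar and amber bottle looked undisturbed, and no verdict came back.

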